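# Uncover the terminal strip

## Task

Uncover the terminal strip of the small unit on the worktop: press the snap tab at its end down and, while it is down, push the released cover straight off its seat, away from the tab, until the whole strip is bare. Leave the cover standing flat and straight on the worktop just clear of the unit (a gap of no more than about 5 cm) and let the tab spring back up. Only press and push with the fingertips: do not lift or tip the cover, and leave the other things where they stand.

Things in the scene. Friction and masses are not known exactly. Their poses are not given: they have to be found in the camera images.
- unit: Terminal unit fixed to the worktop, 137 x 70 mm. Origin: on the worktop (z = 0), under the middle of the cover when seated. Local +x: the way the cover comes off (roughly to the robot's right); local y: across, away from the robot; z up. Its base ends at x = +43 mm, and at the tab end at x = -94 mm. Black side walls 24 mm high stand beside the tab at y 20 to 25 mm.
- strip (a point): Middle of the top of the unit's black terminal strip with two rows of brass screws, fixed; x -32 to +42 mm in the unit's frame, 30 mm wide, 18 mm high at most; under the cover at first. Beside it metal rails 12 mm high (unit x -94 to -2 mm, y 31 to 35 mm either side) guide the cover's feet; from x -48 to -2 mm lips reach over the feet (2 mm play), so there the cover can only slide.
- cover: Loose grey terminal cover: a hood 96 mm long (x), 48 mm wide (58 over its feet), 44 mm high, about 0.16 kg, standing on the worktop on two long feet. Origin: middle of its underside; when seated, origin and axes coincide with the unit's. Top, sides and front (+x) end closed; at the tab end (-x) only an end bar 4 mm thick, z 22 to 44 mm. Once free it slides with plain friction, 1 to 3 N.
- push_face (a point): Middle of the outer face of the cover's end bar, the face to push on (in the cover's frame x = -48, y = 0, z = 33 mm). Fingertips that hold the tab down stand 27 to 31 mm above the worktop, lower than the bar's top (44 mm): moved on along unit +x at that height they push the bar, and clear the strip.
- tab_top (a point): Middle of the top of the snap tab's black ribbed thumb pad, 32 mm along unit x, 34 mm across; moves with the tab. At rest 36 mm above the worktop, at unit x = -68 mm (20 mm behind the push face), y = 0. A 4 mm gap lies between the pad's front edge and the cover's end bar.
- tab (a joint): Downward travel of the snap tab, m: 0 at rest, 0.009 on its stop; springs back when let go; 3.5 N at first, 6.6 N at the stop. Its catch nose, under the hood at unit x -42 to -36 mm, top 27 mm high at rest, blocks the end bar until the tab is more than 5 mm down; hold it down until the cover has slid about 12 mm.
- bnc_tee: Bystander: silvery coaxial tee, 33 x 48 x 14 mm, on the worktop behind the tab end. Origin: middle of its underside.
- screw: Bystander: small steel screw standing upright, 10 x 10 x 21 mm, on the thin black base board (13 mm high) beside the unit, on the side away from the robot. Origin: middle of its underside.
- usb_stick: Bystander: memory stick lying flat, 16 x 48 x 8 mm, to the right on the worktop. Origin: middle of its underside.
- vial_clear: Bystander: small capped glass vial, 19 mm diameter, 45 mm high, to the right. Origin: middle of its underside.
- objective: Bystander: microscope objective standing upright, 28 mm diameter, 52 mm high, to the right. Origin: middle of its underside.
- cuvette: Bystander: clear cuvette standing upright, 12 x 12 x 45 mm, on the same black base board beside the unit, away from the robot. Origin: middle of its underside.

How it is judged:
By the outcome, as a careful person would: the job done as asked, in the order asked, and still so for the second after the job is handed in, with the robot touching nothing.
It also fails if it takes over 40 s, if anything falls off the work surface, if the arm or the gripper's body presses on something with over 40 N, if the wrist force passes 120 N, or if a joint passes its speed limit or range.

## Robot

A 6-joint arm with a two-finger parallel gripper is mounted at the origin on a cart in front of the work surface, level with it; the furniture and walls round the work are solid. World frame = base frame: x ahead of the robot, y to its left, z up, the work surface at z = 0. Lengths are in mm, angles in rad, forces in N, time in s.
With the tool pointing down it reaches from about 350 to 775 mm from the base axis. Payload 7.3 kg.
Tool frame: the origin (TCP) lies at the very end of the fingers, on their centre line; the grasp point (between the pads) lies 19 mm behind it; z points along the fingers, y is the line along which they close (so a half turn about z gives the same grasp; the last joint's range is limited). The gripper opens to 92 mm and grips with 3 to 60 N. Pads are 19 mm wide; open, the fingers measure 130 mm over their backs; the gripper's body (75 mm by 190 mm) begins 47 mm behind the grasp point.
Start: joints at [1.198, 0.342, 1.524, -0, 1.275, -0.146], TCP at [118.035, 511.579, 226.741] pointing down, gripper open.
Joint ranges: [-2.53, 2.53], [-0.77, 2.02], [0.04, 2.7], [-1, 4.14], [0.28, 2.66], [-3.11, 3.11]. Speed limits (rad/s): [2.57, 2.57, 3.14, 3.14, 3.14, 3.14].

## Interface

Orientations are given as a unit quaternion [x, y, z, w].
In Python, from plant import * gives the robot as it stands.
- The arm moves only by the shell command python3 -m pendant 'ROWS' [FORCE]. ROWS is JSON, a list of rows, each an object with "hand": the opening, from 0 (shut) to 1 (fully open); "linear": the shift along the tool's x, y, z in units of 50 mm (1.0 is 50 mm), a list of three; "spin": the turn about the tool's z in rad. A call has 1 to 8 rows; each row shifts and turns the commanded pose from where the row before left it, along the tool's axes as they then stand; what a row does not reach is not made up. A row lasts 1/10 s, in which the tool goes at most 50 mm and 8.59 degrees, less where a joint would pass 70% of its speed; a pose out of reach is approached as far as the arm can. A call is refused whole if a number of a shift passes 1 or a number of a turn 0.15, either way. A call with a gripper value outside its range is refused whole. The fingers move at their own pace and stop on an object; FORCE is the grip in N (left out, the last holds). Time passes only in rows, so rows that do not move let the fingers close. It gives the time, the measured TCP pose, the force, the opening and the grip force at its end, in the units of the state.
- sense(): the state, without advancing time (a new reading comes with each control period).
- get_image(name): name is "scene" or "top" or "wrist"; returns (picture, depth): 420x560x3 uint8, blue, green, red; 420x560 float32, mm along the optical axis (not along the pixel's ray), 0 where there is no reading.
- camera_info(name): a dict with "K" (3x3 intrinsics, pixels), "R" (3x3) and "t" (3): a world point X has camera coordinates R X + t. Camera axes: x right, y down, z forward; pixel columns grow to the right and rows downward; lengths in mm; the calibration is good to about 2 mm. A picture is of the moment at which its call begins: read the wrist's pose just before it. camera_info takes no time and is no camera call; for the wrist camera it gives the pose at the moment of the call.
- finish_job(): hands the job in; it is judged then, once.
The state is a dict: "time_s": time; "joints": joint angles; "joint_velocities": joint speeds; "effort": joint torques, N m; "tool_pos": TCP position; "tool_rot": TCP orientation; "force": force on the tool from outside, world axes, zero at the start; "torque": the same for the moment, N m; "finger_gap": finger opening in mm; "grip_force": force on a finger pad.
Only numpy, scipy, OpenCV 4.12 (cv2) and the standard library are available. Lean on these libraries where they do the work, as an engineer would, in place of code of your own. Each camera call takes 0.05 s, during which the arm holds its last target. There are 200 camera calls.

## Working session

There is one attempt and no reset: what is moved stays moved. The work goes in short steps, Python scripts to look and compute and a shell command to move; the robot and the scene stay as the last step left them, time stands still between calls to the robot, and variables do not carry over. Pictures are saved under pics/ and viewed, at most 10 in all, crops included, and the job is handed in when it is done.

```bash
mkdir -p pics; ls
python3 - <<'E'
from plant import *
import cv2,numpy as np
for n in("scene","top"):
    im,d=get_image(n); cv2.imwrite(f"pics/{n}0.png",im); np.save(f"pics/{n}0.npy",d)
    c=camera_info(n); print(n,np.round(c["K"],1).tolist(),np.round(c["R"],3).tolist(),np.round(c["t"]).tolist())
s=sense(); print(s["tool_pos"],s["tool_rot"],s["time_s"],s["force"])
E
```

```text
pics
scene [[436.9, 0.0, 276.3], [0.0, 436.9, 214.7], [0.0, 0.0, 1.0]] [[0.897, -0.441, -0.017], [-0.234, -0.441, -0.867], [0.375, 0.782, -0.499]] [-492.0, 137.0, 1066.0]
top [[401.6, 0.0, 278.8], [0.0, 401.6, 205.1], [0.0, 0.0, 1.0]] [[0.003, -1.0, 0.01], [-0.98, -0.005, -0.197], [0.197, -0.009, -0.98]] [-77.0, 534.0, 934.0]
[117.89457409 511.23253799 226.12289129] [ 1.13149743e-01  9.93577721e-01 -6.47192326e-04 -1.72436718e-04] 0.1 [-0.00684307 -0.56823136 -0.36668475]
```

View pics/top0.png

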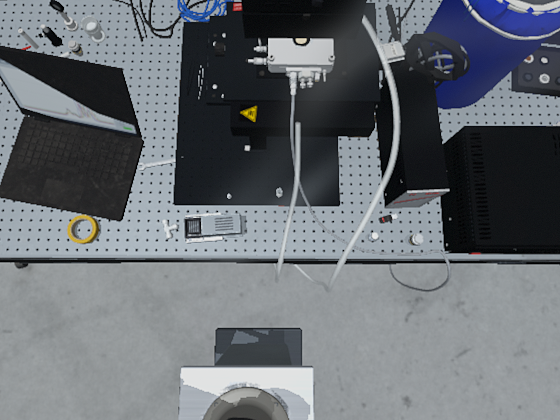

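View pics/scene0.png

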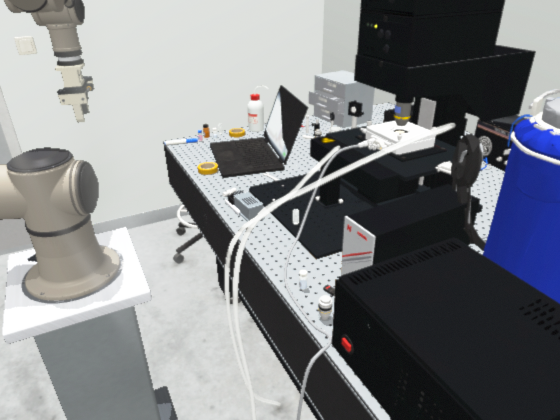

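The top view shows the unit at about (185–244, 213–240): black tab pad near (193,227) and grey cover near (222,225). The tee is at (169,229), the vial and objective at (375,237) and (417,239). White cables pass near (285–297, 130–270), so I need their height.

```bash
cat > h.py <<'E'
from plant import *
import cv2,numpy as np
def ray(c,u,v,z):
    K,R,t=map(np.array,(c["K"],c["R"],c["t"]))
    d=R.T@np.linalg.solve(K,[u,v,1.]); o=-R.T@t
    return o+d*(z-o[2])/d[2]
def dep(c,u,v,D):
    K,R,t=map(np.array,(c["K"],c["R"],c["t"]))
    return R.T@(np.linalg.solve(K,[u,v,1.])*D-t)
def proj(c,X):
    p=np.array(c["K"])@(np.array(c["R"])@np.array(X)+np.array(c["t"])); return p[:2]/p[2]
E
python3 - <<'E'
from h import *
im=cv2.imread("pics/top0.png"); d=np.load("pics/top0.npy"); c=camera_info("top")
cv2.imwrite("pics/topc.png",cv2.resize(im[190:270,150:310],None,fx=5,fy=5,interpolation=cv2.INTER_CUBIC))
for u,v in [(193,227),(222,225),(235,220),(244,215),(295,160),(293,200),(285,240),(281,265),(310,200),(345,240),(372,180),(351,250),(169,229),(192,245),(260,240)]:
    print(u,v,np.round(dep(c,u,v,d[v,u])))
E
```

```text
193 227 [482. 137.  34.]
222 225 [486.  65.  43.]
235 220 [499.  33.  41.]
244 215 [518.  14.   2.]
295 160 [ 606. -108.  190.]
293 200 [ 530. -106.  131.]
285 240 [446. -89.  77.]
281 265 [390. -81.  28.]
310 200 [ 555. -155.   17.]
345 240 [ 454. -244.    3.]
372 180 [ 614. -321.   -3.]
351 250 [ 429. -259.    0.]
169 229 [479. 202.  14.]
192 245 [441. 145.  -3.]
260 240 [454. -28.   0.]
```

View pics/topc.png

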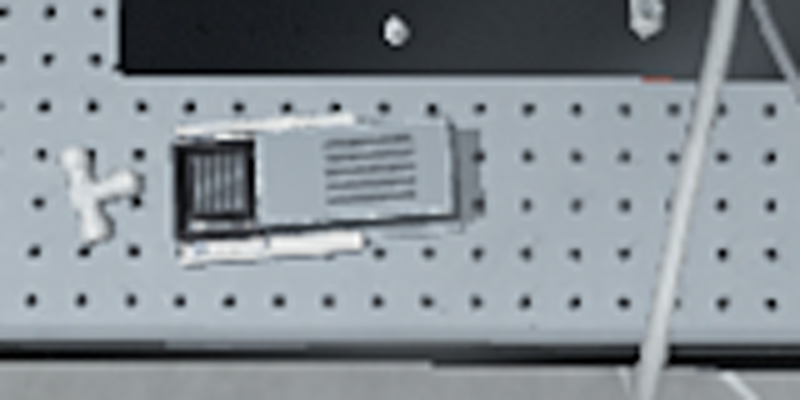

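Cable is about 80–110 mm high at y≈-95, and the cover will stop short of it with the body clear. I'm moving above the tab now.

```bash
python3 -m pendant '[{"hand":0,"linear":[-0.4,-0.25,0],"spin":0},{"hand":0,"linear":[-0.8,-0.5,0],"spin":0},{"hand":0,"linear":[-0.8,-0.5,0],"spin":0},{"hand":0,"linear":[-0.8,-0.5,0],"spin":0},{"hand":0,"linear":[-0.8,-0.5,0],"spin":0},{"hand":0,"linear":[-0.8,-0.5,0],"spin":0},{"hand":0,"linear":[-0.8,-0.5,0],"spin":0},{"hand":0,"linear":[-0.8,-0.5,0],"spin":0}]' 20
python3 -m pendant '[{"hand":0,"linear":[-0.8,-0.5,0],"spin":0},{"hand":0,"linear":[-0.8,-0.5,0],"spin":0},{"hand":0,"linear":[-0.8,-0.5,0],"spin":0},{"hand":0,"linear":[-0.3,-0.2,0],"spin":0.1},{"hand":0,"linear":[0,0,0],"spin":0.14},{"hand":0,"linear":[0,0,0],"spin":0.14},{"hand":0,"linear":[0,0,0],"spin":0.14},{"hand":0,"linear":[0,0,0],"spin":0.14}]'
python3 -m pendant '[{"hand":0,"linear":[0,0,0],"spin":0.14},{"hand":0,"linear":[0,0,0],"spin":0.14},{"hand":0,"linear":[0,0,0],"spin":0.14},{"hand":0,"linear":[0,0,0],"spin":0.14},{"hand":0,"linear":[0,0,0],"spin":0},{"hand":0,"linear":[0,0,0],"spin":0}]'
python3 - <<'E'
from h import *
s=sense(); c=camera_info("wrist")
im,d=get_image("wrist"); cv2.imwrite("pics/w1.png",im); np.save("pics/w1.npy",d)
print(s["tool_pos"],s["tool_rot"],s["force"],s["time_s"]); print(np.round(c["R"],3).tolist(),np.round(-np.array(c["R"]).T@c["t"]))
np.savez("pics/w1c.npz",**{k:np.array(c[k]) for k in "KRt"})
E
```

```text
time_s: 0.9
tool_pos: [369.1, 259.8, 226.6]
tool_rot: [0.113, 0.994, 0.0, -0.0]
force: [1.4, 0.9, 0.2]
finger_gap: 32.4
grip_force: 0.0
time_s: 1.7
tool_pos: [480.4, 148.1, 226.3]
tool_rot: [0.432, 0.902, -0.0, -0.0]
force: [-0.3, -0.2, 0.8]
finger_gap: 0.3
grip_force: 0.0
time_s: 2.3
tool_pos: [480.5, 148.2, 226.5]
tool_rot: [0.661, 0.751, -0.0, -0.0]
force: [-0.7, -0.9, 0.5]
finger_gap: 0.3
grip_force: 0.0
[480.45803112 148.20881941 226.48429946] [ 6.60523518e-01  7.50805304e-01 -1.90013989e-04 -2.05351235e-04] [-0.65151563 -0.90993828  0.45864554] 2.3
[[0.992, 0.128, 0.0], [0.124, -0.961, 0.247], [0.032, -0.245, -0.969]] [471. 213. 385.]
```

View pics/w1.png

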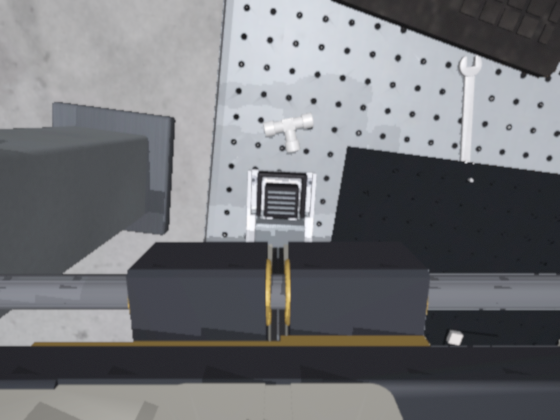

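The wrist view shows the pad at about (281,203) between its black walls (258–308, 173–240), rails either side, and the tee at (290,128). The fingers hide the cover, so I'll shift the camera along the unit for a second view.

```bash
python3 -m pendant '[{"hand":0,"linear":[-0.5,0,0],"spin":0},{"hand":0,"linear":[-0.8,0,0],"spin":0},{"hand":0,"linear":[-0.7,0,0],"spin":0},{"hand":0,"linear":[0,0,0],"spin":0},{"hand":0,"linear":[0,0,0],"spin":0}]'
python3 - <<'E'
from h import *
c=camera_info("wrist")
im,d=get_image("wrist"); cv2.imwrite("pics/w2.png",im); np.save("pics/w2.npy",d)
np.savez("pics/w2c.npz",**{k:np.array(c[k]) for k in "KRt"})
a=cv2.resize(im[40:250,200:360],None,fx=3.5,fy=2.8*1.0,interpolation=cv2.INTER_CUBIC) if 0 else cv2.resize(im[40:250,190:370],None,fx=2.8,fy=2.8,interpolation=cv2.INTER_CUBIC)
cv2.imwrite("pics/w2z.png",a); print(a.shape)
E
```

```text
time_s: 2.85
tool_pos: [493.0, 48.6, 226.6]
tool_rot: [0.662, 0.749, 0.0, -0.0]
force: [0.1, 0.4, -0.2]
finger_gap: 0.4
grip_force: 0.0
(588, 504, 3)
```

View pics/w2z.png

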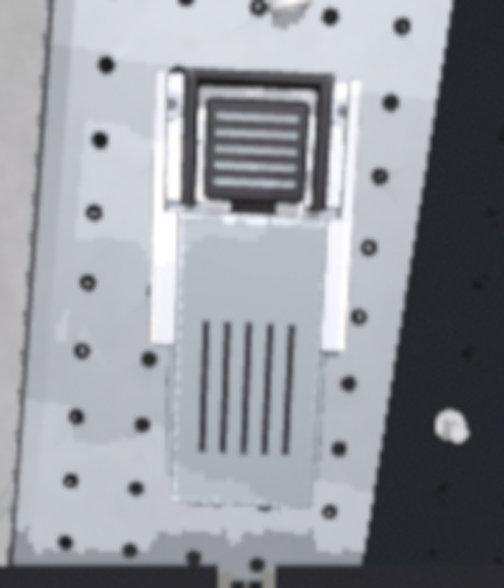

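Zoomed wrist view (crop origin (190,40), scale 2.8): pad at about (204–309, 98–200), end-bar edge at crop row 217, cover top (172–327, 217–505), with slots running along the cover. Next I measure the pose with ray casts and the depth.

Run:
```python
from h import *
def cloud(n,c):
    d=np.load(f"pics/{n}.npy"); v,u=np.mgrid[0:420,0:560]; K,R,t=c["K"],c["R"],c["t"]
    P=np.stack([(u-K[0,2])/K[0,0]*d,(v-K[1,2])/K[1,1]*d,d],-1)
    P=(P-t)@R; P[d==0]=np.nan; return P
for n in("w1","w2","top0"):
    if n=="top0": c={k:np.array(v) for k,v in camera_info("top").items() if k in("K","R","t")}
    else: c=dict(np.load(f"pics/{n}c.npz"))
    P=cloud(n,c); x,y,z=P[...,0],P[...,1],P[...,2]
    reg=(x>435)&(x<535)
    for nm,m in(("pad",reg&(y>112)&(y<165)&(z>31)&(z<39)),("cover",reg&(y<125)&(y>0)&(z>40)&(z<50)),("table",reg&(y>0)&(y<165)&(abs(z)<8))):
        if m.sum()<20: continue
        r=cv2.minAreaRect(P[m][:,:2].astype(np.float32)); print(n,nm,m.sum(),"z",np.round(np.median(z[m]),1),np.round(r[0],1),np.round(r[1],1),round(r[2],1))
# rays from w2
c=dict(np.load("pics/w2c.npz")); f=lambda a,b,z:ray(c,190+a/2.8,40+b/2.8,z)
im=cv2.imread("pics/w2.png"); g=cv2.cvtColor(im,6)
Q=[f(a,b,36) for a,b in((206,98),(309,98),(204,200),(305,200))]; print("pad ray",np.round(np.mean(Q,0),1))
for p,q in(((206,322),(202,452)),((294,325),(287,453)),((175,215),(172,500)),((327,220),(314,507))):
    A,B=f(*p,44),f(*q,44); print("line",np.round(A,1),np.round(B,1),"ang",round(np.degrees(np.arctan2(*(B-A)[[1,0]])),2))
for p,q in(((152,70),(152,342)),((361,82),(347,350))):
    A,B=f(*p,12),f(*q,12); print("rail",np.round(A,1),np.round(B,1),"ang",round(np.degrees(np.arctan2(*(B-A)[[1,0]])),2))
```

```text
w1 pad 1246 z 36.5 [484.9 132.6] [47.1 36.7] 4.5
w1 cover 1003 z 44.6 [491.4  68.1] [47.5 95.9] 6.4
w1 table 2972 z 0.9 [485.  120.9] [100.   88.3] 0.0
w2 pad 1386 z 36.5 [484.5 134.7] [34. 32.] 4.9
w2 cover 5355 z 44.5 [490.1  66.9] [48.1 96.1] 4.8
w2 table 6459 z 0.7 [485.   82.5] [100. 165.] 0.0
top0 pad 168 z 34.6 [482.2 137.2] [33.9 30.5] 3.8
top0 cover 699 z 42.8 [488.1  69.6] [47.9 95.9] 4.6
top0 table 1158 z -1.2 [485.2  82.7] [ 99.4 164.7] 0.2
pad ray [485.  134.9  36. ]
line [475.6  79.1  44. ] [479.2  35.7  44. ] ang -85.18
line [504.2  81.7  44. ] [507.7  38.9  44. ] ang -85.36
line [461.9 111.5  44. ] [471.   17.7  44. ] ang -84.45
line [510.2 116.   44. ] [519.4  21.3  44. ] ang -84.43
rail [447.  157.5  12. ] [456.3  66.4  12. ] ang -84.14
rail [517.5 162.5  12. ] [526.3  72.2  12. ] ang -84.48
```

```bash
python3 -m pendant '[{"hand":0,"linear":[0,0,0],"spin":0.038},{"hand":0,"linear":[0.5,-0.03,0],"spin":0},{"hand":0,"linear":[0.7,0,0],"spin":0},{"hand":0,"linear":[0.49,0,0.3],"spin":0},{"hand":0,"linear":[0,0,0.8],"spin":0},{"hand":0,"linear":[0,0,0.8],"spin":0},{"hand":0,"linear":[0,0,0.8],"spin":0},{"hand":0,"linear":[0,0,0.5],"spin":0}]'
python3 -m pendant '[{"hand":0,"linear":[0,0,0.3],"spin":0},{"hand":0,"linear":[0,0,0.1],"spin":0},{"hand":0,"linear":[0,0,0],"spin":0},{"hand":0,"linear":[0,0,0],"spin":0}]'
python3 - <<'E'
from h import *
s=sense();im,d=get_image("wrist"); 
cv2.imwrite("pics/w3.png",im); print(s["tool_pos"],s["tool_rot"],s["force"],s["time_s"])
E
```

```text
time_s: 3.7
tool_pos: [482.4, 134.4, 64.2]
tool_rot: [0.675, 0.738, -0.001, -0.001]
force: [-0.3, 0.8, -0.1]
finger_gap: 0.4
grip_force: 0.0
time_s: 4.1
tool_pos: [484.8, 133.7, 47.6]
tool_rot: [0.676, 0.737, 0.001, 0.0]
force: [-0.4, -0.0, 0.1]
finger_gap: 0.3
grip_force: 0.0
[484.77765606 133.68611221  47.57664984] [6.75658904e-01 7.37213938e-01 6.55681766e-04 4.73652076e-04] [-0.37952569 -0.01114697  0.11054578] 4.1
```

View pics/w3.png

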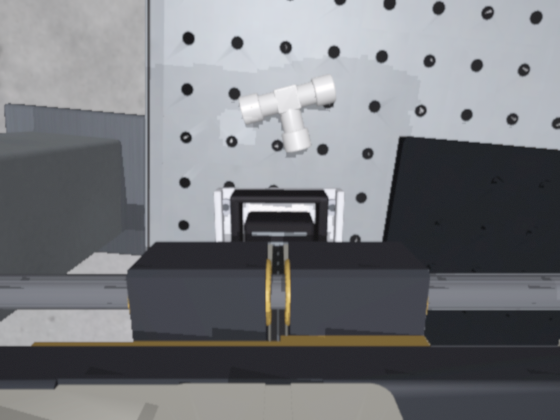

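The tip is centred on the pad (pad at columns 245–315, finger seam at 278), with the rear part of the pad visible behind it. Pressing.

```bash
python3 -m pendant '[{"hand":0,"linear":[0,0,0.15],"spin":0},{"hand":0,"linear":[0,0,0.1],"spin":0},{"hand":0,"linear":[0,0,0.06],"spin":0},{"hand":0,"linear":[0,0,0.04],"spin":0},{"hand":0,"linear":[0,0,0],"spin":0},{"hand":0,"linear":[0,0,0],"spin":0}]'
python3 -m pendant '[{"hand":0,"linear":[0,0,0.03],"spin":0},{"hand":0,"linear":[0,0,0],"spin":0},{"hand":0,"linear":[0,0,0],"spin":0}]'
```

```text
time_s: 4.75
tool_pos: [484.7, 133.2, 29.6]
tool_rot: [0.676, 0.737, 0.001, 0.0]
force: [-0.6, 0.9, 5.5]
finger_gap: 0.5
grip_force: 2.8
time_s: 5.05
tool_pos: [484.8, 133.2, 28.2]
tool_rot: [0.676, 0.737, 0.001, 0.0]
force: [0.1, 0.6, 5.9]
finger_gap: 0.0
grip_force: 3.0
```

```bash
python3 -m pendant '[{"hand":0,"linear":[-0.06,0,0],"spin":0},{"hand":0,"linear":[-0.08,0,0],"spin":0},{"hand":0,"linear":[-0.08,0,0],"spin":0},{"hand":0,"linear":[0,0,0],"spin":0}]'
python3 -m pendant '[{"hand":0,"linear":[-0.08,0,0],"spin":0},{"hand":0,"linear":[-0.08,0,0],"spin":0},{"hand":0,"linear":[-0.08,0,0],"spin":0},{"hand":0,"linear":[0,0,0],"spin":0}]'
```

```text
time_s: 5.45
tool_pos: [485.6, 122.4, 28.2]
tool_rot: [0.676, 0.737, 0.001, 0.0]
force: [-0.4, 3.1, 7.1]
finger_gap: 0.6
grip_force: 3.0
time_s: 5.85
tool_pos: [486.6, 110.4, 28.2]
tool_rot: [0.676, 0.737, 0.001, 0.0]
force: [-0.4, 2.5, 4.8]
finger_gap: 0.3
grip_force: 2.8
```

```bash
python3 -m pendant '[{"hand":0,"linear":[-0.1,0,0],"spin":0},{"hand":0,"linear":[-0.12,0,0],"spin":0},{"hand":0,"linear":[-0.12,0,0],"spin":0},{"hand":0,"linear":[-0.12,0,0],"spin":0},{"hand":0,"linear":[-0.12,0,0],"spin":0},{"hand":0,"linear":[-0.12,0,0],"spin":0},{"hand":0,"linear":[-0.12,0,0],"spin":0},{"hand":0,"linear":[-0.1,0,0],"spin":0}]'
python3 -m pendant '[{"hand":0,"linear":[-0.12,0,0],"spin":0},{"hand":0,"linear":[-0.12,0,0],"spin":0},{"hand":0,"linear":[-0.12,0,0],"spin":0},{"hand":0,"linear":[-0.12,0,0],"spin":0},{"hand":0,"linear":[-0.12,0,0],"spin":0},{"hand":0,"linear":[-0.08,0,0],"spin":0},{"hand":0,"linear":[-0.04,0,0],"spin":0},{"hand":0,"linear":[0,0,0],"spin":0}]'
python3 - <<'E'
from h import *
im,d=get_image("top"); np.save("pics/top1.npy",d)
cv2.imwrite("pics/top1.png",cv2.resize(im[180:270,150:310],None,fx=5,fy=5,interpolation=cv2.INTER_CUBIC))
E
```

```text
time_s: 6.65
tool_pos: [490.2, 63.7, 27.6]
tool_rot: [0.676, 0.737, -0.0, -0.0]
force: [-0.3, -0.4, -2.0]
finger_gap: 0.2
grip_force: 0.3
time_s: 7.45
tool_pos: [493.3, 28.2, 27.7]
tool_rot: [0.676, 0.737, 0.0, 0.0]
force: [-0.2, 0.5, 0.6]
finger_gap: 0.6
grip_force: 0.0
```

View pics/top1.png

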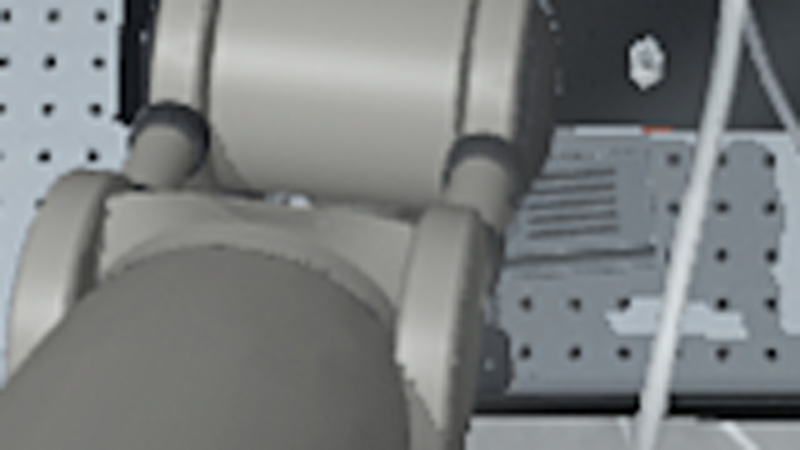

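The arm hides the unit; the cover's slots show at crop (530–615, 175–235), about 200 crop px further right than before, so it has slid about 97 mm and looks straight. I'll check numerically with depth.

```bash
cat > cov.py <<'E'
from h import *
import sys
d=np.load(sys.argv[1]); c=camera_info("top"); K,R,t=[np.array(c[k]) for k in "KRt"]
v,u=np.mgrid[0:420,0:560]; P=(np.stack([(u-K[0,2])/K[0,0]*d,(v-K[1,2])/K[1,1]*d,d],-1)-t)@R
x,y,z=P[...,0],P[...,1],P[...,2]; m=(d>0)&(x>450)&(x<545)&(y<130)&(y>-110)&(z>39.5)&(z<47)
n,l,s,_=cv2.connectedComponentsWithStats(m.astype(np.uint8)); k=1+s[1:,4].argmax(); m=l==k
r=cv2.minAreaRect(P[m][:,:2].astype(np.float32)); print(m.sum(),r,"y",y[m].min(),y[m].max(),"z",np.median(z[m]))
E
python3 cov.py pics/top0.npy; python3 cov.py pics/top1.npy
```

```text
724 ((488.1614074707031, 69.59066009521484), (47.963722229003906, 95.9479751586914), 4.646143436431885) y 19.973474558059703 117.31670663884778 z 42.74910171856933
476 ((497.3244934082031, -40.977577209472656), (48.75831985473633, 72.60604858398438), 4.816751956939697) y -77.96020885487408 -6.56482344521075 z 42.537199930671775
```

```bash
python3 -m pendant '[{"hand":0,"linear":[-0.04,0,0],"spin":0},{"hand":0,"linear":[-0.05,0,0],"spin":0},{"hand":0,"linear":[-0.05,0,0],"spin":0},{"hand":0,"linear":[0,0,0],"spin":0},{"hand":0,"linear":[0.08,0,0],"spin":0},{"hand":0,"linear":[0.1,0,0],"spin":0},{"hand":0,"linear":[0,0,-0.3],"spin":0},{"hand":0,"linear":[0,0,-0.6],"spin":0}]'
python3 -m pendant '[{"hand":0,"linear":[0,0,-0.8],"spin":0},{"hand":0,"linear":[0,0,-0.8],"spin":0},{"hand":0,"linear":[0,0,-0.8],"spin":0},{"hand":0,"linear":[0.6,0,-0.5],"spin":0},{"hand":0,"linear":[0.8,0,0],"spin":0},{"hand":0,"linear":[0.8,0,0],"spin":0},{"hand":0,"linear":[0.8,0,0],"spin":0},{"hand":0,"linear":[0.8,0,0],"spin":0}]'
python3 -m pendant '[{"hand":0,"linear":[0.8,0,0],"spin":0},{"hand":0,"linear":[0.8,0,0],"spin":0},{"hand":0,"linear":[0.5,0,0],"spin":0},{"hand":0,"linear":[0,0,0],"spin":0}]'
python3 - <<'E'
from h import *
im,d=get_image("top"); np.save("pics/top2.npy",d)
cv2.imwrite("pics/top2.png",cv2.resize(im[180:270,150:310],None,fx=5,fy=5,interpolation=cv2.INTER_CUBIC))
E
python3 cov.py pics/top2.npy
```

```text
time_s: 8.3
tool_pos: [491.4, 31.1, 71.5]
tool_rot: [0.676, 0.737, -0.001, -0.002]
force: [0.4, 0.2, -0.2]
finger_gap: 0.7
grip_force: 0.0
time_s: 9.1
tool_pos: [476.1, 221.7, 217.9]
tool_rot: [0.676, 0.737, 0.0, 0.0]
force: [-0.0, -0.4, -0.5]
finger_gap: 0.2
grip_force: 0.0
time_s: 9.5
tool_pos: [466.5, 327.6, 217.3]
tool_rot: [0.675, 0.738, 0.0, -0.0]
force: [1.0, 0.6, 1.3]
finger_gap: 0.4
grip_force: 0.0
712 ((497.1884460449219, -36.17823028564453), (48.126216888427734, 95.86307525634766), 4.6615400314331055) y -85.34870819508576 11.300072262609453 z 42.598879003724846
```

View pics/top2.png

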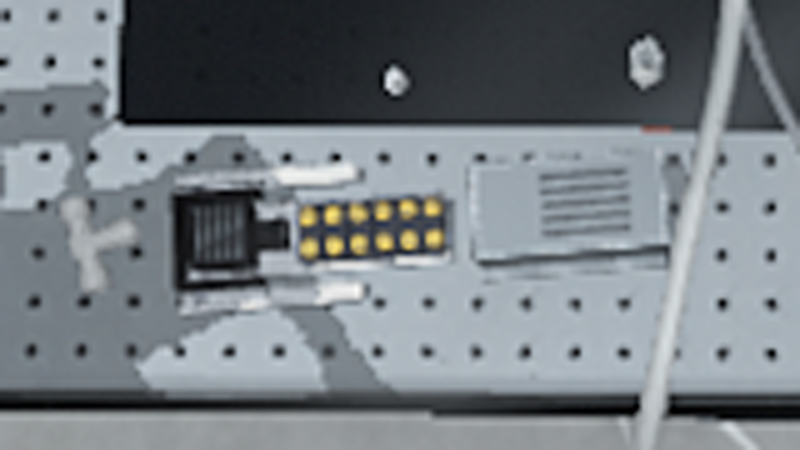

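The strip is bare, with both screw rows at crop (300–445, 205–250). The cover stands straight about 15 mm clear, and the tee, screw and cuvette have not moved. I'll check the tab height, then hand in.

Run:
```python
from h import *
c=camera_info("top"); hs=[]
for n in("top0","top2"):
    d=np.load(f"pics/{n}.npy"); hs.append(np.median([dep(c,u,v,d[v,u])[2] for u in range(190,199) for v in range(223,231)]))
print(hs)
if hs[1]>hs[0]-2: print(finish_job())
```

```text
[np.float64(34.51478926607259), np.float64(34.766103220036555)]
the job is handed in; nothing more can be done
None
```

The terminal strip is fully bare: the cover stands flat and straight about 15 mm clear of the unit, the tab has sprung back to its rest height, the tee, screw and cuvette stand where they were (the things to the right were outside the final check picture), and the job was handed in after about 9.6 s.

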